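Reverse the blade insert of a mandoline slicer and clamp it again

TASK

The plain cutting edge of this mandoline slicer has done its turn. Turn both clamp knobs back to their open stops, lift the blade insert out, turn it end for end so that its wavy edge faces up the slope, and seat it fully home in its notches; then turn both clamp knobs clockwise, tight to their stops, so that they hold the insert down. Let go of everything and leave the things standing around the slicer where they are.

Things in the scene. Friction and masses are not known exactly. Their poses are not given: they have to be found in the camera images.
- bed: bed of the metal mandoline slicer, 430 x 172 mm, fixed on its feet, sloping 25 degrees, raised end away from the robot. Origin: middle of the blade seat, level with the rail tops, 105 mm above the counter; x up the slope, y across to the left, z out of the bed. Knob axes at x = 52, y = +-71.5 mm. Plates between the rails lie 3 mm below the rail tops
- notch_left (a point): middle of the floor of the notch in the left rail, 12 mm below the rail tops, at x = 0, y = 68 mm of the bed, axes as the bed; a like notch is in the right rail. 54 mm along x; 159 mm from the left notch's outer cheek to the right one's; so 2 mm free on each side of the insert, with sloping lead-ins from 60 x 164 mm at the mouth, 4.5 mm deep
- knob_left (a joint): clamp knob beside the insert's left end, at the bed's + y: rad, 0 = open stop, 1.5 = tight stop (starts 1.2 to 1.5), grows clockwise seen looking down on the bed. A captive quarter-turn bolt: axis square to the bed, does not rise or sink; friction (about 0.1 N m) keeps it where it is left. Tight: wing and tongue lie along the slope, tongue downhill over the insert's end block
- knob_right (a joint): clamp knob beside the insert's right end, at the bed's - y: rad, 0 = open stop, 1.5 = tight stop (starts 1.2 to 1.5), grows clockwise seen looking down on the bed. A captive quarter-turn bolt: axis square to the bed, does not rise or sink; friction (about 0.1 N m) keeps it where it is left. Open: the wing lies across the slicer, tongue towards the bed's -y, clear of the insert
- knob_left_grip (a point): on the left knob's axis, 27 mm above the rail tops, the height to grip. Black upright wing 64 x 14 mm, standing 10 to 36 mm above the rails; x along the wing, z the turning axis, out of the bed. A 12 mm wide steel tongue under its -x half, 5 to 10 mm above the rails, reaches 38 mm from the axis
- knob_right_grip (a point): on the right knob's axis, 27 mm above the rail tops, the height to grip. Black upright wing 64 x 14 mm, standing 10 to 36 mm above the rails; x along the wing, z the turning axis, out of the bed. A 12 mm wide steel tongue under its -x half, 5 to 10 mm above the rails, reaches 38 mm from the axis
- insert_mid (a point): middle of the loose blade insert (0.1 kg): steel blade 40 (x) by 118 (y) by 3 mm, its top at this point; grey end blocks, 154 mm over both, 50 mm long in x, from 4 mm above to 12 mm below this point (lowest 6 mm: 44 mm long). Plain edge on +x, wavy edge on -x, z up out of the blade. At the start its pose is the bed's; when reversed and seated the same turned half round about z
- lug_left (a point): on the lug at the insert's (at first) left end, its + y: upright grey block to grip, 20 mm (x) by 18 mm (y), standing 4 to 31 mm above the plane of insert_mid. This point: on its centre line, 22 mm above that plane, 68 mm from the middle. Axes as insert_mid. Above the rails the sides of the lug are free
- lug_right (a point): on the lug at the insert's (at first) right end, its - y: upright grey block to grip, 20 mm (x) by 18 mm (y), standing 4 to 31 mm above the plane of insert_mid. This point: on its centre line, 22 mm above that plane, 68 mm from the middle. Axes as insert_mid. Above the rails the sides of the lug are free
- wavy_edge (a point): middle of the insert's wavy (scalloped) edge, 26 mm from insert_mid along the insert's -x; downhill at the start
- pusher: bystander: grey hat-shaped food pusher, 96 mm across, 80 mm high, loose; origin under its centre
- soap: bystander: white pump soap bottle, 72 mm across, 171 mm high, loose; origin under its centre
- mug: bystander: white mug, 80 mm across, 90 mm high, loose; origin under its centre
Mind the look-alikes: they are no part of the job. What is shaped like the part that bears insert_mid but purple is not meant.

How it is judged (in metres and radians):
On the way, in this order (a step that is already met when the one before it is completed fails the run):
1. both clamp knobs turned back to their open stops (within 0.2 rad) (value of joint each of knob_left, knob_right below 0.2 rad), for 0.1 s.
2. the insert lifted out of its notches (more than 20 mm square to the bed) (z of insert_mid in the frame of bed above 0.02 m), for 0.1 s.
3. the insert seated in its notches with the wavy edge up the slope (x of insert_mid in the frame of bed between -0.005 and 0.005 m and y of insert_mid in the frame of bed between -0.006 and 0.006 m and z of insert_mid in the frame of bed between -0.0025 and 0.0025 m and x of wavy_edge in the frame of bed above 0.018 m and angle between the z axis of insert_mid and the z axis of bed, either way round below 0.05 rad), for 0.2 s.
At the end, for the whole second after the job is handed in: The insert lies at rest in its notches with its wavy edge up the slope (middle within 5 mm along and 6 mm across the bed and 2.5 mm in height, flat within 0.05 rad), and both clamp knobs are within 0.12 rad of their tight stops (all of step 3 and value of joint each of knob_left, knob_right above 1.38 rad and linear speed of insert below 0.02 m/s); the robot touches nothing.
It fails at once if the pusher pushed more than 30 mm or tipped (distance of pusher from where it was at the start of the episode above 0.03 m or angle between pusher's own z axis and vertical above 0.4 rad).
It fails at once if the soap pushed more than 30 mm or tipped (distance of soap from where it was at the start of the episode above 0.03 m or angle between soap's own z axis and vertical above 0.4 rad).
It fails at once if the mug pushed more than 30 mm or tipped (distance of mug from where it was at the start of the episode above 0.03 m or angle between mug's own z axis and vertical above 0.4 rad).
It also fails if it takes over 72 s, if anything falls off the work surface, if the arm or the gripper's body presses on something with over 40 N, if the wrist force passes 120 N, or if a joint passes its speed limit or range.

ROBOT

A 6-joint arm with a two-finger parallel gripper is mounted at the origin on the work surface. World frame = base frame: x ahead of the robot, y to its left, z up, the work surface at z = 0. Lengths are in mm, angles in degrees, forces in N, time in s.
With the tool pointing down it reaches from about 300 to 850 mm from the base axis. Payload 4.2 kg.
Tool frame: the origin (TCP) lies on the centre line of the jaws, within the pads' length; the fingertips stand 11 mm ahead of it and the grasp point (between the pads) lies 8 mm behind it; z points along the fingers, y is the line along which they close (so a half turn about z gives the same grasp; the last joint's range is limited). The gripper opens to 91 mm and grips with 3 to 60 N. Pads are 32 mm wide; open, the fingers measure 118 mm over their backs; the gripper's body (76 mm by 178 mm) begins 60 mm behind the grasp point.
Start: joints at [-69.041, 18.312, 89.639, -0, 72.044, -1.146], TCP at [216.377, -532.751, 224.976] pointing down, gripper open.
Joint ranges: [-177.97, 177.97], [-48.28, 115.42], [12.27, 149.76], [-77.06, 257.06], [2.81, 150.46], [-146.56, 146.56]. Speed limits (degrees/s): [147.25, 147.25, 180, 180, 180, 180].

INTERFACE

Orientations are given as [roll, pitch, yaw] about the fixed x, y, z axes, in that order (R = Rz(yaw) Ry(pitch) Rx(roll)).
In Python, from workcell import env, grab_frame, camera_model, models gives the robot as it stands.
- The arm moves only by the shell command python3 -m crank 'ROWS' [FORCE]. ROWS is text: rows parted by semicolons, each of 7 numbers parted by spaces: the closure, from -1 (fully open) to 1 (shut), so that 0 is half open, then the shift along the tool's x, y, z in mm, then the turn, a rotation vector about the tool's x, y, z in degrees. A call has 1 to 10 rows; each row shifts and turns the commanded pose from where the row before left it, along the tool's axes as they then stand; what a row does not reach is not made up. A row lasts 1/8 s, in which the tool goes at most 62.5 mm and 10.7 degrees, less where a joint would pass 70% of its speed; a pose out of reach is approached as far as the arm can. A call is refused whole if a number of a shift passes 62.5 or a number of a turn 10.7, either way. A call with a gripper value outside its range is refused whole. The fingers move at their own pace and stop on an object; FORCE is the grip in N (left out, the last holds). Time passes only in rows, so rows that do not move let the fingers close. It gives the time, the measured TCP pose, the force, the opening and the grip force at its end, in the units of the state.
- env.state(): the state, without advancing time (a new reading comes with each control period).
- grab_frame(name): name is "scene" or "top" or "wrist"; returns the picture (384x512x3 uint8, blue, green, red); there is no depth.
- camera_model(name): a dict with "K" (3x3 intrinsics, pixels), "R" (3x3) and "t" (3): a world point X has camera coordinates R X + t; the wrist camera has in their place "mount" (4x4, takes a point from camera to tool coordinates, whose origin is the TCP and whose axes are the flange's). Camera axes: x right, y down, z forward; pixel columns grow to the right and rows downward; lengths in mm; the calibration is good to about 2 mm. A picture is of the moment at which its call begins: read the wrist's pose just before it. camera_model takes no time and is no camera call.
- env.job_done(): hands the job in; it is judged then, once.
Trained networks look in the newest picture that a camera, given by its name, has taken for a name from the list of things; names that differ only in an ending like _2 or _b are one class to them, and where a whole thing is asked for, a point or a joint stands for the part that bears it (a point fixed in the world has none). Each returns a list of dicts, best first, with "p" (0 to 1); they miss things now and then, are a little off and sometimes report something else, mostly with a low value. They report only what shows in the picture. A call takes as long as a camera call. They do not tell look-alikes from the thing itself.
- models.search_frame(name, camera): "point" ([x, y, z] in mm, in world coordinates, good to about 4 mm: the middle of the surface that is visible of it).
The state is a dict: "time_s": time; "qpos": joint angles; "qvel": joint speeds; "effort": joint torques, N m; "ee_pos": TCP position; "ee_rot": TCP orientation; "force": force on the tool from outside, world axes, zero at the start; "torque": the same for the moment, N m; "gripper_width": finger opening in mm; "gripper_force": force on a finger pad.
Only numpy, scipy, OpenCV 4.12 (cv2) and the standard library are available. Lean on these libraries where they do the work, as an engineer would, in place of code of your own. Each camera call takes 0.05 s, during which the arm holds its last target. There are 200 camera calls.

## Working session

There is one attempt and no reset: what is moved stays moved. The work goes in short steps, Python scripts to look and compute and a shell command to move; the robot and the scene stay as the last step left them, time stands still between calls to the robot, and variables do not carry over. Pictures are saved under pics/ and viewed, at most 10 in all, crops included, and the job is handed in when it is done.

```bash
ls; mkdir -p pics
cat > a.py <<'E'
from workcell import env, grab_frame, camera_model, models
import cv2,numpy as np
s=env.state(); print(s)
for c in ("scene","top"):
    im=grab_frame(c); cv2.imwrite(f"pics/{c}0.png",im)
    for n in ["knob_left_grip","knob_right_grip","insert_mid","lug_left","lug_right","notch_left","bed","pusher","soap","mug"]:
        try: print(c,n,[(np.round(d["point"]),round(d["p"],2)) for d in models.search_frame(n,c)][:4])
        except Exception as e: print(n,e)
    m=camera_model(c); print(m)
print(env.state()["time_s"], camera_model("wrist"))
a=cv2.imread("pics/scene0.png");b=cv2.imread("pics/top0.png")
E
python3 a.py
```

```text
pics
{'time_s': 0.0, 'qpos': array([-6.90424719e+01,  1.83514217e+01,  8.97076017e+01,  8.90314845e-04,
        7.20427195e+01, -1.14693829e+00]), 'qvel': array([ 0.0476471 , -0.05339438,  0.04484355,  0.06927346, -0.1086793 ,
       -0.04937844]), 'effort': array([-4.64546301e-04, -4.12463844e+01, -2.31972206e+01,  7.27790734e-02,
        4.55522840e-02, -1.10766537e-04]), 'ee_pos': array([ 216.19058694, -532.28054663,  224.11435627]), 'ee_rot': array([-1.79898294e+02, -2.88282368e-03,  2.21041886e+01]), 'force': array([ 0.66487838, -0.32190048,  0.4713759 ]), 'torque': array([-0.02328754, -0.01952257,  0.03289291]), 'gripper_force': 0.0, 'gripper_width': 91.49991605829905}
scene knob_left_grip [(array([627.,  -6., 157.]), 0.48), (array([642., -75., 149.]), 0.4)]
scene knob_right_grip [(array([ 593., -144.,  159.]), 0.44)]
scene insert_mid [(array([528., 176.,  33.]), 0.71), (array([563., -54., 109.]), 0.66), (array([810., 107.,  34.]), 0.64)]
scene lug_left [(array([805., 103.,  37.]), 0.97), (array([529., 176.,  31.]), 0.7), (array([566., -56., 108.]), 0.69)]
scene lug_right [(arr
[... 1722 characters left out ...]
 -0.99988896,  0.00122443],
       [-0.99106505,  0.01455793, -0.13258253],
       [ 0.13254998, -0.00318252, -0.99117121]]), 't': array([  15.30986843,  621.20370558, 1548.21321621])}
1.1 {'K': array([[302.77011444,   0.        , 254.52669441],
       [  0.        , 302.77011444, 196.22816864],
       [  0.        ,   0.        ,   1.        ]]), 'mount': array([[ 1.65001785e-04, -9.57790702e-01, -2.87466423e-01,
         7.93976572e+01],
       [ 9.99999699e-01, -5.98579656e-05,  7.73422983e-04,
        -4.16867277e-01],
       [-7.57984497e-04, -2.87466464e-01,  9.57790404e-01,
        -1.58878381e+02],
       [ 0.00000000e+00,  0.00000000e+00,  0.00000000e+00,
         1.00000000e+00]])}
```

Run:
```python
import cv2,numpy as np
a=cv2.imread("pics/scene0.png");b=cv2.imread("pics/top0.png")
cv2.imwrite("pics/ab.png",np.vstack([a,b])[:, :] if 0 else cv2.resize(np.hstack([a,b]),(800,300)))
# crop of top at bed
c=b[90:290,150:416]; cv2.imwrite("pics/topc.png",cv2.resize(c,None,fx=3,fy=3,interpolation=cv2.INTER_CUBIC))
```

```text
(no output)
```

View pics/scene0.png

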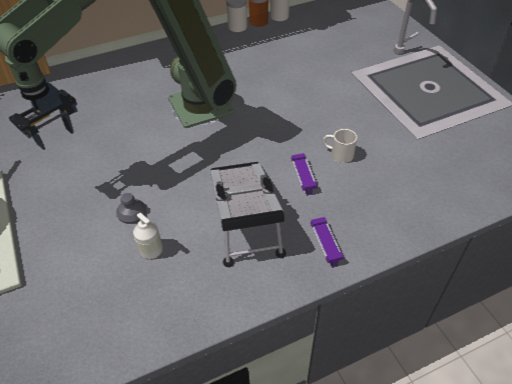

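View pics/topc.png

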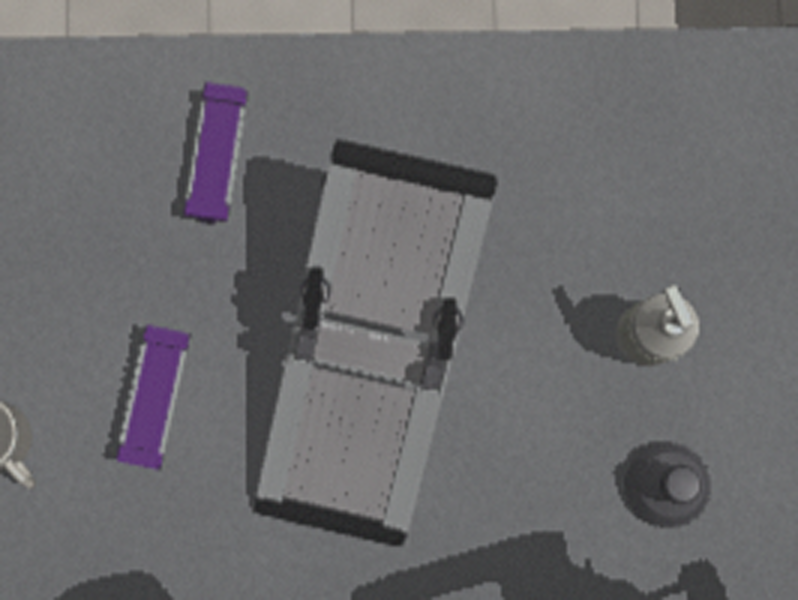

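The scene shows the slicer at about (245,195). The soap (150,240) and pusher (130,205) stand to its right, and the two purple look-alikes and the mug to its left. In the top crop the knobs are at (315,298) and (447,328) and the insert is between them at about (368,347). The bed is yawed about -13°.

```bash
cat > h.py <<'E'
from workcell import env, grab_frame, camera_model, models
import cv2,numpy as np,json,os
from scipy.spatial.transform import Rotation as Ro
B=json.load(open("bed.json")) if os.path.exists("bed.json") else dict(o=[566,-61,105],yaw=-13)
def bed(): return np.array(B["o"],float),Ro.from_euler("ZY",[B["yaw"],-25],degrees=True).as_matrix()
def pose():
    s=env.state(); return s["ee_pos"],Ro.from_euler("xyz",s["ee_rot"],degrees=True).as_matrix(),s
def plan(p,spin):   # TCP target in bed coords; spin about bed z (deg), 0: tool x up slope
    o,R=bed(); e,T,s=pose()
    Tt=R@Ro.from_euler("ZX",[spin,180],degrees=True).as_matrix(); pt=o+R@np.array(p,float)
    rv=Ro.from_matrix(T.T@Tt).as_rotvec(degrees=True)
    print("t",round(s["time_s"],2),"turn(tool)",rv.round(2),"then shift",(Tt.T@(pt-e)).round(1),"shift-before",(T.T@(pt-e)).round(1))
def inbed():
    o,R=bed(); e,T,s=pose()
    print("TCP in bed",(R.T@(e-o)).round(1),"rot",Ro.from_matrix(R.T@T@np.diag([1,-1,-1])).as_rotvec(degrees=True).round(2),"w",round(s["gripper_width"],1),"q",s["qpos"].round(0),"F",s["force"].round(1))
E
python3 -c "
from h import *
plan([0,0,130],0);inbed()"
```

```text
t 1.1 turn(tool) [-7.65 24.21 34.54] then shift [ 161.9 -538.3   77.9] shift-before [ 456.5 -337.1    2.1]
TCP in bed [-161.9 -538.3  207.9] rot [ 7.65 24.21 34.54] w 91.3 q [-69.  18.  90.  -0.  72.  -1.] F [ 0.2 -0.1  0.1]
```

```bash
python3 -m crank '-1 45.7 -33.7 -4 0 0 0;-1 45.7 -33.7 -4 0 0 0;-1 45.7 -33.7 -4 0 0 0;-1 45.7 -33.7 0 0 0 0;-1 45.7 -33.7 0 0 0 0;-1 45.7 -33.7 0 0 0 0;-1 45.7 -33.7 0 0 0 0;-1 45.7 -33.7 0 0 0 0;-1 45.7 -33.7 0 0 0 0;-1 45.7 -33.7 4 0 0 0'; python3 -m crank '-1 0 0 0 -1.5 4.8 6.9;-1 0 0 0 -1.5 4.8 6.9;-1 0 0 0 -1.5 4.8 6.9;-1 0 0 0 -1.5 4.8 6.9;-1 0 0 0 -1.5 4.8 6.9;-1 0 0 0 0 0 0;-1 0 0 0 0 0 0'
cat > look.py <<'E'
from h import *
import sys
inbed(); e,T,s=pose(); im=grab_frame("wrist"); n=sys.argv[1]
cv2.imwrite(f"pics/{n}.png",im); np.savez(f"{n}.npz",e=e,T=T)
for k in sys.argv[2:]: print(k,[(d["point"].__class__ and np.round(d["point"],1),round(d["p"],2)) for d in models.search_frame(k,"wrist")][:3])
cv2.imwrite(f"pics/{n}b.png",cv2.resize(im,(800,600),interpolation=cv2.INTER_CUBIC))
E
python3 look.py w1 insert_mid knob_left_grip knob_right_grip lug_left lug_right
```

```text
time_s: 2.35
ee_pos: [514.0, -46.8, 233.4]
ee_rot: [179.9, -0.1, 22.1]
force: [0.2, -0.4, -0.8]
gripper_width: 91.1
gripper_force: 0.0
time_s: 3.22
ee_pos: [513.6, -48.6, 233.5]
ee_rot: [-179.9, -24.8, -12.9]
force: [0.4, -0.7, 0.3]
gripper_width: 91.3
gripper_force: 0.0
TCP in bed [  5.5   0.3 139.2] rot [0.11 0.23 0.13] w 91.3 q [ -5.   2. 114.  -5.  40. 102.] F [ 0.4 -0.7  0.3]
insert_mid [(array([575.1, 165.4,  35.3]), 0.85), (array([561.3, -60.4, 107.1]), 0.62), (array([629.2, -66.9, 140. ]), 0.57)]
knob_left_grip [(array([ 6.121e+02, -4.000e-01,  1.562e+02]), 0.83), (array([ 578.8, -126.8,  162. ]), 0.19)]
knob_right_grip [(array([ 578.6, -131. ,  165. ]), 0.59)]
lug_left [(array([579.4, 168. ,  29.7]), 0.92), (array([561.4, -59.1, 106.5]), 0.85), (array([798.5, 111.8,  35. ]), 0.79)]
lug_right [(array([562.2, -57.3, 109.7]), 0.88), (array([582.8, 161.4,  33.2]), 0.7), (array([792.3, 107.7,  32.1]), 0.61)]
```

View pics/w1b.png

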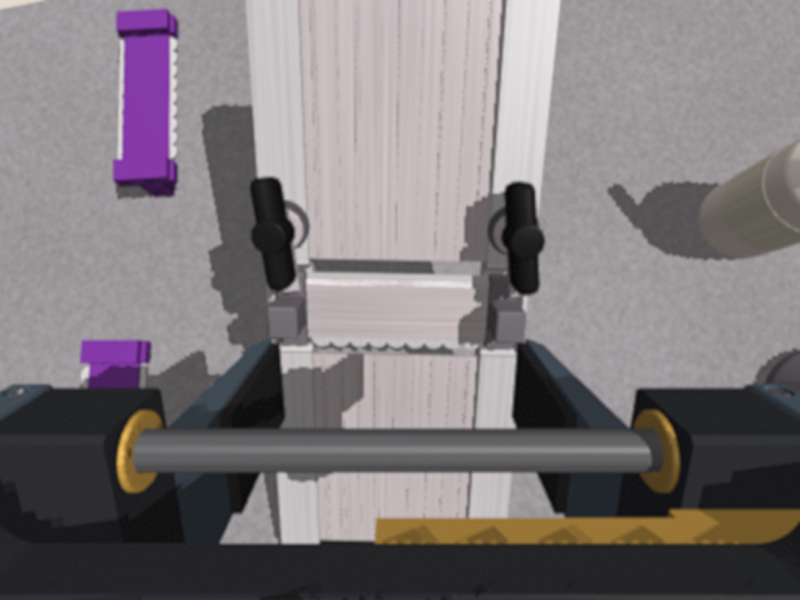

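The wrist view shows both wings nearly along the slope, with hubs at (272,233) and (524,240) in the 800x600 picture. The lug tops are at (286,318) and (510,320). The wavy edge is downhill at row 348, and the rails' outer edges are at (247,0) and (559,0).

```bash
cat > fit.py <<'E'
from h import *
from scipy.optimize import least_squares
W=camera_model("wrist");M=W["mount"];Tp=camera_model("top")
def pw(X,d):
    c=M[:3,:3].T@(d["T"].T@(X-d["e"])-M[:3,3]); u=W["K"]@c; return u[:2]/u[2]
def pt(X): u=Tp["K"]@(Tp["R"]@X+Tp["t"]); return u[:2]/u[2]
K={"kl":(52,71.5,36),"kr":(52,-71.5,36),"ll":(0,68,31),"lr":(0,-68,31)}
def fit(obs,top,free_z=True):
    ds={n:np.load(n+".npz") for n in set(o[0] for o in obs)}
    def f(v):
        R=Ro.from_euler("ZY",[v[3],-25-v[4]],degrees=True).as_matrix();r=[]
        for n,k,u,w in obs:
            p=pw(v[:3]+R@np.array(K[k] if isinstance(k,str) else k,float),ds[n])*1.5625
            r+=[w*(p-u)] if True else []
        for k,u in top: r+=[1.5*(pt(v[:3]+R@np.array(K[k],float))-u)]
        r+=[np.array([v[4]*3,(v[2]-105)*.5])]
        return np.concatenate(r)
    s=least_squares(f,[*B["o"],B["yaw"],0],loss="soft_l1"); print(s.x.round(2)); print(f(s.x).round(1)); return s.x
E
python3 - <<'E'
from fit import *
top=[("kl",(255,189.3)),("kr",(299,199.3))]
obs=[("w1","kl",(270,233),1),("w1","kr",(523,239),1),("w1","ll",(286,320),1),("w1","lr",(510,321),1)]
x=fit(obs,top); fit(obs,[])
json.dump(dict(o=list(x[:3]),yaw=x[3]),open("bed.json","w"))
o,R=x[:3],Ro.from_euler("ZY",[x[3],-25],degrees=True).as_matrix();d=np.load("w1.npz")
for q in [(52,71.5,36),(0,68,31),(120,86,0),(120,-86,0),(-27,68,0),(-26,0,0),(84,71.5,36),(20,71.5,36)]: print(q,(pw(o+R@np.array(q,float),d)*1.5625).round())
E
```

```text
[ 5.6237e+02 -6.0410e+01  9.9760e+01 -1.3420e+01 -1.0000e-02]
[ 0.5  1.2  2.  -2.2 -1.7 -0.7 -0.4  0.6 -1.6  0.3  0.   0.2 -0.  -2.6]
[ 5.6232e+02 -6.0340e+01  9.9740e+01 -1.3390e+01 -1.0000e-02]
[ 0.3  1.4  1.9 -2.2 -1.7 -0.5 -0.5  0.7 -0.  -2.6]
(52, 71.5, 36) [270. 234.]
(0, 68, 31) [284. 319.]
(120, 86, 0) [254. 110.]
(120, -86, 0) [544. 113.]
(-27, 68, 0) [297. 342.]
(-26, 0, 0) [397. 342.]
(84, 71.5, 36) [266. 175.]
(20, 71.5, 36) [274. 289.]
```

```bash
python3 -c "
from h import *
plan([52,71.5,85],5)"
```

```text
t 3.52 turn(tool) [-0.27  0.24 -4.59] then shift [ 47.4 -67.7  57. ] shift-before [ 42.1 -71.   57.1]
```

```bash
python3 -m crank '0.1 0 0 0 0 0 -4.6;0.1 15.8 -22.6 10 0 0 0;0.1 15.8 -22.6 22 0 0 0;0.1 15.8 -22.5 25 0 0 0;0.1 0 0 0 0 0 0;0.1 0 0 0 0 0 0'; python3 look.py w2 knob_left_grip insert_mid
```

```text
time_s: 4.28
ee_pos: [588.9, 6.9, 198.6]
ee_rot: [177.9, -24.6, -7.9]
force: [-0.8, -0.2, -0.7]
gripper_width: 41.2
gripper_force: 0.0
TCP in bed [51.  71.6 85.3] rot [0.25 0.28 5.03] w 41.2 q [  3.  11. 109. -11.  37. 109.] F [-0.8 -0.2 -0.7]
knob_left_grip [(array([613.8,   3.3, 157. ]), 0.62)]
insert_mid [(array([579.2, -13.2, 110.4]), 0.9), (array([797.5, 108.9,  31.2]), 0.9), (array([533.8, 197.6,  37.7]), 0.8)]
```

View pics/w2b.png

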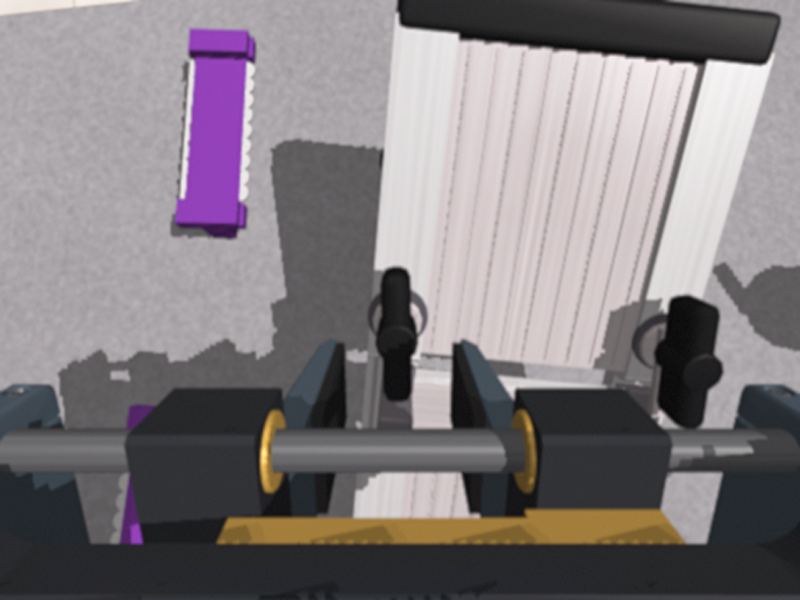

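The left wing is upright in the picture, with its hub at (397,332) midway between the fingers, so a 5° spin suits it. The right hub's top is at about (703,370).

Run:
```python
from fit import *
top=[("kl",(255,189.3)),("kr",(299,199.3))]
obs=[("w1","kl",(270,233),1),("w1","kr",(523,239),1),("w1","ll",(286,320),1),("w1","lr",(510,321),1),("w1",(-30,0,-1),(397,348),.5),("w2","kl",(397,332),1),("w2","kr",(704,369),1)]
obs=[o for o in obs if o[1]!=(-30,0,-1)]
x=fit(obs,top)
json.dump(dict(o=list(x[:3]),yaw=x[3]),open("bed.json","w"))
import h; h.B=json.load(open("bed.json")); inbed()
# triangulate left knob hub
from scipy.optimize import least_squares
d1,d2=np.load("w1.npz"),np.load("w2.npz")
for a,b in [((270,233),(397,332)),((523,239),(704,369))]:
    s=least_squares(lambda X:np.r_[pw(X,d1)*1.5625-a,pw(X,d2)*1.5625-b],[600,0,150]); o,R=bed(); print(s.x.round(1),h.bed()[1].T@(s.x-x[:3]),s.cost)
h.plan([52,71.5,60],5)
```

```text
[ 5.6123e+02 -6.0050e+01  1.0361e+02 -1.4270e+01  6.0000e-02]
[-0.4 -0.6  5.1 -0.3 -3.4 -1.2  1.   3.5  0.9  5.8 -2.5 -1.  -1.4  0.2
  0.2  1.1  0.2 -0.7]
TCP in bed [49.9 71.4 82.6] rot [0.62 0.17 5.74] w 41.2 q [  3.  10. 109. -11.  37. 109.] F [-0.4  0.2 -0.3]
[612.4   1.7 151.8] [51.54330459 72.4749239  29.12766089] 3.619233973095366
[ 574.  -132.7  165.7] [ 53.69550964 -67.23098952  43.4141269 ] 2.9831204503425437
t 4.42 turn(tool) [-0.63  0.14  0.74] then shift [ 2.1  0.1 22.6] shift-before [ 2.2  0.3 22.5]
```

```bash
python3 -m crank '0.1 1 0 30 0 0 0;0.1 1 0 20 0 0 0;0.1 0 0 10 0 0 0;0.1 0 0 0 0 0 0;1 0 0 0 0 0 0;1 0 0 0 0 0 0;1 0 0 0 0 0 0;1 0 0 0 0 0 0' 25; python3 -c "
from h import *
inbed()"
```

```text
time_s: 5.42
ee_pos: [615.7, 1.6, 145.8]
ee_rot: [178.0, -24.7, -7.9]
force: [-2.0, 2.6, 3.0]
gripper_width: 14.0
gripper_force: 25.0
TCP in bed [51.9 73.2 22.3] rot [0.67 0.16 5.77] w 14.0 q [  2.  16. 110. -13.  30. 110.] F [-2.   2.6  3. ]
```

```bash
python3 -m crank '1 0 0 0 0 0 -10;1 0 0 0 0 0 -10;1 0 0 0 0 0 -10;1 0 0 0 0 0 -10;1 0 0 0 0 0 -10;1 0 0 0 0 0 -10;1 0 0 0 0 0 -10;1 0 0 0 0 0 -10;1 0 0 0 0 0 -1.5;1 0 0 0 0 0 0'; python3 -c "
from h import *
inbed();print(env.state()['torque'])"
```

```text
time_s: 6.68
ee_pos: [615.7, 1.6, 145.7]
ee_rot: [155.3, -1.9, 73.3]
force: [-2.6, 2.5, 5.8]
gripper_width: 13.8
gripper_force: 25.1
TCP in bed [51.9 73.2 22.3] rot [ 0.69 -0.35 87.03] w 13.8 q [  2.  16. 110. -13.  30.  29.] F [-2.6  2.5  5.8]
[ 0.5611464   0.22307897 -0.61559407]
```

```bash
python3 -m crank '0.3 0 0 0 0 0 0;0.3 0 0 0 0 0 0;0.3 0 0 -35 0 0 0;0.3 0 0 -45 0 0 0;0.1 0 0 0 0 0 10;0.1 0 0 0 0 0 10;0.1 0 0 0 0 0 10;0.1 0 0 0 0 0 10;0.1 0 0 0 0 0 10;0.1 0 0 0 0 0 10'; python3 -m crank '0.1 0 0 0 0 0 10;0.1 0 0 0 0 0 9;0.1 0 0 0 0 0 0'; python3 -c "
from h import *
inbed();plan([52,-71.5,82],8)"
```

```text
time_s: 7.92
ee_pos: [582.7, 8.5, 217.3]
ee_rot: [168.7, -22.1, 15.0]
force: [-0.1, -0.2, -0.3]
gripper_width: 41.3
gripper_force: 0.0
time_s: 8.3
ee_pos: [582.7, 8.5, 217.3]
ee_rot: [176.7, -24.5, -5.0]
force: [0.5, 0.4, -0.0]
gripper_width: 41.1
gripper_force: 0.0
TCP in bed [ 51.6  71.7 101.4] rot [0.61 0.24 8.4 ] w 41.1 q [  3.   9. 108. -11.  40. 106.] F [ 0.5  0.4 -0. ]
t 8.3 turn(tool) [-0.62  0.2   0.4 ] then shift [-19.5 141.9  19.4] shift-before [-20.5 142.   17.9]
```

```bash
python3 -m crank '0.1 -6.7 47.3 0 0 0 0;0.1 -6.7 47.3 0 0 0 0;0.1 -6.6 47.4 6 0 0 0;0.1 0 0 12 0 0 0;0.1 0 0 0 0 0 0;0.1 0 0 0 0 0 0'; python3 look.py w3 knob_right_grip insert_mid
```

```text
time_s: 9.05
ee_pos: [556.4, -131.0, 200.2]
ee_rot: [176.8, -24.5, -5.0]
force: [0.1, -0.1, -0.3]
gripper_width: 41.4
gripper_force: 0.0
TCP in bed [ 52.4 -70.   82.1] rot [0.69 0.22 8.41] w 41.4 q [-15.   8. 112.   2.  35.  80.] F [ 0.1 -0.1 -0.3]
knob_right_grip [(array([ 583.9, -134.4,  165. ]), 0.42)]
insert_mid [(array([577.2, -24.9, 110.4]), 0.73), (array([798.3, 102.4,  30.2]), 0.62), (array([ 580.1, -137.6,  162.5]), 0.43)]
```

View pics/w3b.png

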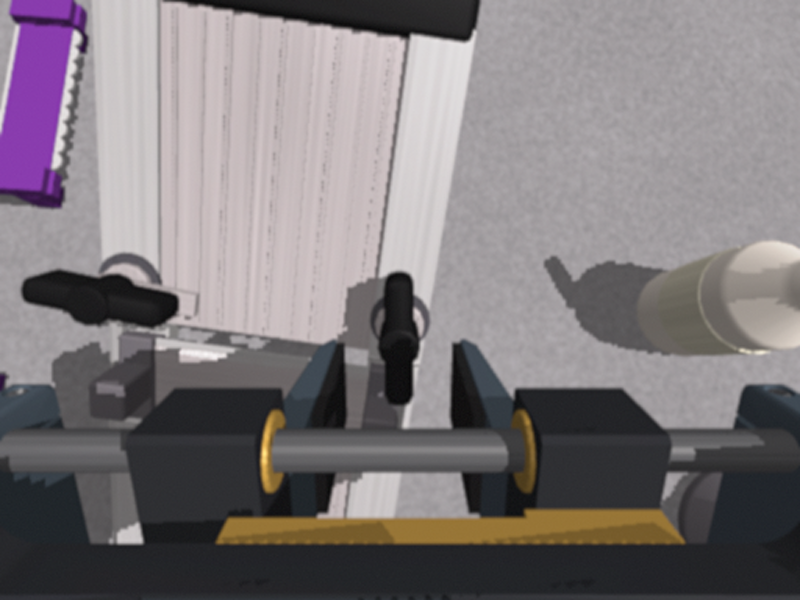

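The left wing now lies across the slicer (open), and the right hub is at (400,333) between the fingers with its wing upright in the picture.

```bash
python3 -m crank '0.1 1 0 30 0 0 0;0.1 0 0 20 0 0 0;0.1 0 0 10 0 0 0;0.1 0 0 0 0 0 0;1 0 0 0 0 0 0;1 0 0 0 0 0 0;1 0 0 0 0 0 0;1 0 0 0 0 0 0' 25; python3 -c "
from h import *
inbed()"
```

```text
time_s: 10.2
ee_pos: [581.7, -137.2, 146.9]
ee_rot: [176.9, -24.6, -5.2]
force: [-1.3, 5.2, 3.3]
gripper_width: 14.2
gripper_force: 25.0
TCP in bed [ 53.5 -69.7  22.8] rot [0.69 0.15 8.25] w 14.2 q [-15.  14. 113.   2.  28.  79.] F [-1.3  5.2  3.3]
```

```bash
python3 -m crank '1 0 0 0 0 0 -10;1 0 0 0 0 0 -10;1 0 0 0 0 0 -10;1 0 0 0 0 0 -10;1 0 0 0 0 0 -10;1 0 0 0 0 0 -10;1 0 0 0 0 0 -10;1 0 0 0 0 0 -8;1 0 0 0 0 0 0;1 0 0 0 0 0 0'; python3 -c "
from h import *
inbed();print(env.state()['torque'])"
```

```text
time_s: 11.45
ee_pos: [581.2, -136.3, 146.6]
ee_rot: [155.4, -2.2, 72.6]
force: [-1.9, 8.7, 3.5]
gripper_width: 13.7
gripper_force: 25.0
TCP in bed [ 52.7 -69.   22.9] rot [ 0.8  -0.33 86.23] w 13.7 q [-15.  14. 113.   2.  28.   1.] F [-1.9  8.7  3.5]
[1.03767597 0.0746208  0.43917372]
```

```bash
python3 - <<'E'
from h import *
o,R=bed(); o=o+R@np.array([.3,1.8,0]); json.dump(dict(o=list(o),yaw=-13.95),open("bed.json","w")); print(o)
E
python3 -m crank '0.3 0 0 0 0 0 0;0.3 0 0 0 0 0 0;0.3 0 0 -35 0 0 0;0.3 0 0 -30 0 0 0;0.1 0 0 0 0 0 10;0.1 0 0 0 0 0 10;0.1 0 0 0 0 0 10;0.1 0 0 0 0 0 10;0.1 0 0 0 0 0 10;0.1 0 0 0 0 0 10';  python3 -m crank '0.1 0 0 0 0 0 10;0.1 0 0 0 0 0 10;0.1 0 0 0 0 0 6;0.1 0 0 0 0 0 0'; python3 -c "
from h import *
inbed();plan([0,-68,70],0)"
```

```text
[561.93558895 -58.3774638  103.73752837]
time_s: 12.7
ee_pos: [554.9, -132.2, 205.2]
ee_rot: [169.1, -22.4, 14.0]
force: [0.1, -0.1, 0.4]
gripper_width: 41.0
gripper_force: 0.0
time_s: 13.2
ee_pos: [554.9, -132.2, 205.2]
ee_rot: [-179.6, -24.8, -13.9]
force: [0.7, 0.6, -0.5]
gripper_width: 41.0
gripper_force: 0.0
TCP in bed [ 52.8 -73.3  87.4] rot [0.47 0.24 0.05] w 41.0 q [-15.   8. 111.   2.  36.  88.] F [ 0.7  0.6 -0.5]
t 13.2 turn(tool) [-0.47  0.24  0.05] then shift [-52.8  -5.3  17.4] shift-before [-52.8  -5.2  17.6]
```

```bash
python3 -m crank '0.1 -26.4 -2.6 0 -0.5 0.2 0;0.1 -26.4 -2.6 8 0 0 0;0.1 0 0 9 0 0 0;0.1 0 0 0 0 0 0;0.1 0 0 0 0 0 0'; python3 look.py w4 lug_right insert_mid
```

```text
time_s: 13.82
ee_pos: [518.0, -117.4, 168.5]
ee_rot: [180.0, -25.1, -13.9]
force: [-0.9, 0.5, 0.5]
gripper_width: 41.1
gripper_force: 0.0
TCP in bed [  1.6 -67.9  70.7] rot [-0.02 -0.06  0.01] w 41.1 q [-14.   7. 119.   0.  29.  90.] F [-0.9  0.5  0.5]
lug_right [(array([561.8, -46.8, 108.8]), 0.8), (array([779.7, 102.1,  35.1]), 0.77), (array([588.8, 156.9,   6.4]), 0.61)]
insert_mid [(array([566.1, -44.6, 107.7]), 0.88), (array([783.8,  97.5,  32.7]), 0.67)]
```

View pics/w4b.png

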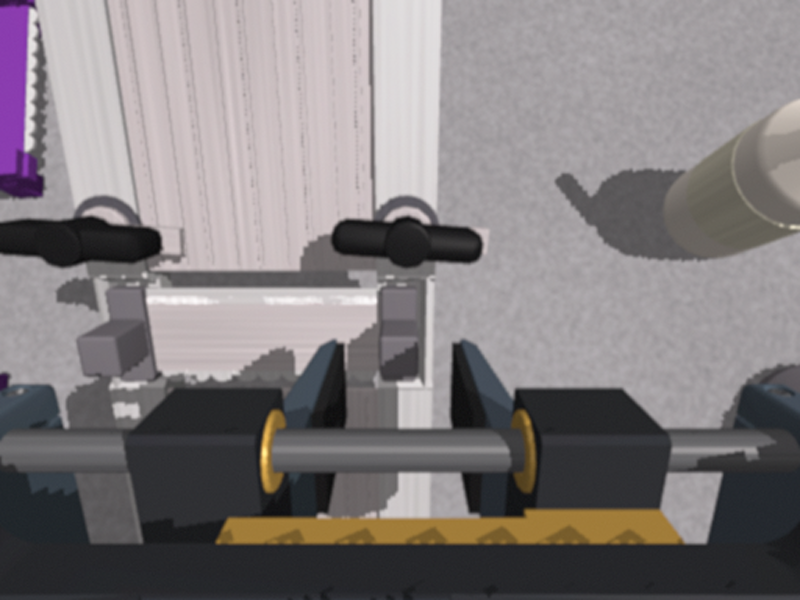

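Both wings lie across with their tongues to the right, so both are open. The right lug's top is at about (400,357), between the fingers. I'll check the predicted pixels.

Run:
```python
from fit import *
d=np.load("w4.npz");o,R=bed()
for q in [(10,-59,31),(10,-77,31),(-10,-68,31),(25,-59,4),(25,-77,4),(52,-71.5,36),(52,71.5,36),(10,77,31),(10,59,31),(-10,77,31),(30,-86,0)]: print(q,(pw(o+R@np.array(q,float),d)*1.5625).round())
plan([0,-68,18],0)
im=cv2.imread("pics/w4.png");cv2.imwrite("pics/w4c.png",cv2.resize(im[170:260,40:300],None,fx=3,fy=5,interpolation=cv2.INTER_CUBIC))
```

```text
(10, -59, 31) [375. 331.]
(10, -77, 31) [416. 331.]
(-10, -68, 31) [396. 372.]
(25, -59, 4) [377. 284.]
(25, -77, 4) [414. 284.]
(52, -71.5, 36) [404. 239.]
(52, 71.5, 36) [ 56. 238.]
(10, 77, 31) [ 71. 331.]
(10, 59, 31) [111. 331.]
(-10, 77, 31) [ 79. 372.]
(30, -86, 0) [432. 272.]
t 13.97 turn(tool) [ 0.02 -0.02 -0.  ] then shift [-0.9  0.1 52.7] shift-before [-1.   0.1 52.7]
```

```bash
python3 -m crank '0.1 -1.5 0.4 30 0 0 0;0.1 0 0 15 0 0 0;0.1 0 0 7.5 0 0 0;0.1 0 0 0 0 0 0' ; python3 -c "
from h import *
inbed()"; python3 -m crank '1 0 0 0 0 0 0;1 0 0 0 0 0 0;1 0 0 0 0 0 0;1 0 0 0 0 0 0;1 0 0 0 0 0 0' 30;python3 -c "
from h import *
inbed()"
```

```text
time_s: 14.48
ee_pos: [536.8, -122.4, 119.2]
ee_rot: [180.0, -24.9, -14.0]
force: [-0.1, 0.4, 0.3]
gripper_width: 41.1
gripper_force: 0.0
TCP in bed [ -1.6 -68.2  17.8] rot [-0.01  0.08 -0.01] w 41.1 q [-14.  12. 121.   0.  22.  90.] F [-0.1  0.4  0.3]
time_s: 15.1
ee_pos: [536.8, -122.4, 120.0]
ee_rot: [180.0, -25.0, -14.0]
force: [-3.6, 0.5, 5.4]
gripper_width: 17.6
gripper_force: 30.0
TCP in bed [ -1.2 -68.2  18.5] rot [-0.01 -0.01 -0.  ] w 17.6 q [-14.  12. 121.   0.  22.  90.] F [-3.6  0.5  5.4]
```

```bash
python3 -m crank '1 0 0 -6 0 0 0;1 0 0 -6 0 0 0;1 0 0 -8 0 0 0;1 0 0 -15 0 0 0;1 0 0 -25 0 0 0;1 0 0 -30 0 0 0;1 0 0 -20 0 0 0;1 0 0 0 0 0 0'; python3 look.py w5 insert_mid
```

```text
time_s: 16.1
ee_pos: [492.0, -111.2, 221.6]
ee_rot: [180.0, -25.2, -14.0]
force: [0.2, 0.2, -1.5]
gripper_width: 17.6
gripper_force: 30.0
TCP in bed [ -0.2 -68.2 130.1] rot [-0.01 -0.22 -0.  ] w 17.6 q [-14.   1. 117.   0.  37.  90.] F [ 0.2  0.2 -1.5]
insert_mid [(array([525.3, -30.5, 210.1]), 0.73), (array([795. , 108.3,  33.8]), 0.6), (array([584.3, 163.8,  45.7]), 0.51)]
```

View pics/w5b.png

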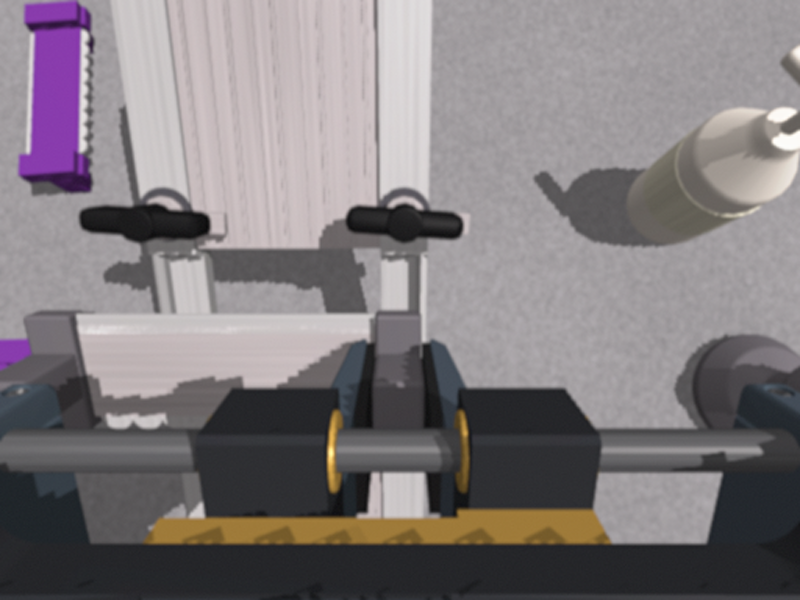

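The insert is held level and parallel to the bed, and the empty notches are visible at (185,280) and (400,280). Next I carry it to the left side and turn it half round.

```bash
python3 -m crank '1 0 -28 0 0 0 0;1 0 -36 0 0 0 0;1 0 -36 0 0 0 0;1 0 -36 0 0 0 0;1 0 0 0 0 0 -5;1 0 0 0 0 0 -10;1 0 0 0 0 0 -10;1 0 0 0 0 0 -10;1 0 0 0 0 0 -10;1 0 0 0 0 0 -10'; python3 -m crank '1 0 0 0 0 0 -10;1 0 0 0 0 0 -10;1 0 0 0 0 0 -10;1 0 0 0 0 0 -10;1 0 0 0 0 0 -10;1 0 0 0 0 0 -10;1 0 0 0 0 0 -10;1 0 0 0 0 0 -10;1 0 0 0 0 0 -10;1 0 0 0 0 0 -10'; python3 -m crank '1 0 0 0 0 0 -10;1 0 0 0 0 0 -10;1 0 0 0 0 0 -5;1 0 0 0 0 0 0;1 0 0 0 0 0 0'; python3 -c "
from h import *
inbed();plan([1,67.5,50],180)"
```

```text
time_s: 17.45
ee_pos: [524.2, 20.9, 217.6]
ee_rot: [159.2, -13.8, 43.9]
force: [-0.7, -0.2, -0.7]
gripper_width: 17.9
gripper_force: 30.0
time_s: 18.7
ee_pos: [524.2, 20.9, 217.6]
ee_rot: [169.1, 22.4, 139.2]
force: [0.7, -0.5, -1.3]
gripper_width: 17.7
gripper_force: 30.0
time_s: 19.32
ee_pos: [524.4, 20.8, 218.4]
ee_rot: [180.0, 24.9, 166.0]
force: [0.0, -0.3, -0.7]
gripper_width: 17.4
gripper_force: 30.0
TCP in bed [ -1.9  67.8 127.4] rot [1.8000e-01 4.0000e-02 1.7992e+02] w 17.4 q [  6.   4. 114. -13.  39. -61.] F [ 0.  -0.3 -0.7]
t 19.32 turn(tool) [-0.03 -0.11 -0.08] then shift [-2.9 -0.3 77.4] shift-before [-3.  -0.3 77.4]
```

```bash
python3 -m crank '1 -3.1 -0.2 30 0 0 0;1 0 0 35 0 0 0;1 0 0 22 0 0 0;1 0 0 0 0 0 0;1 0 0 0 0 0 0'; python3 look.py w6
```

```text
time_s: 19.95
ee_pos: [563.0, 11.2, 142.2]
ee_rot: [180.0, 25.0, 166.0]
force: [0.1, 1.2, -1.5]
gripper_width: 17.5
gripper_force: 30.0
TCP in bed [ 2.1 67.7 41.5] rot [-1.0000e-02 -1.0000e-02  1.7996e+02] w 17.5 q [  4.  12. 117. -16.  28. -59.] F [ 0.1  1.2 -1.5]
```

View pics/w6b.png

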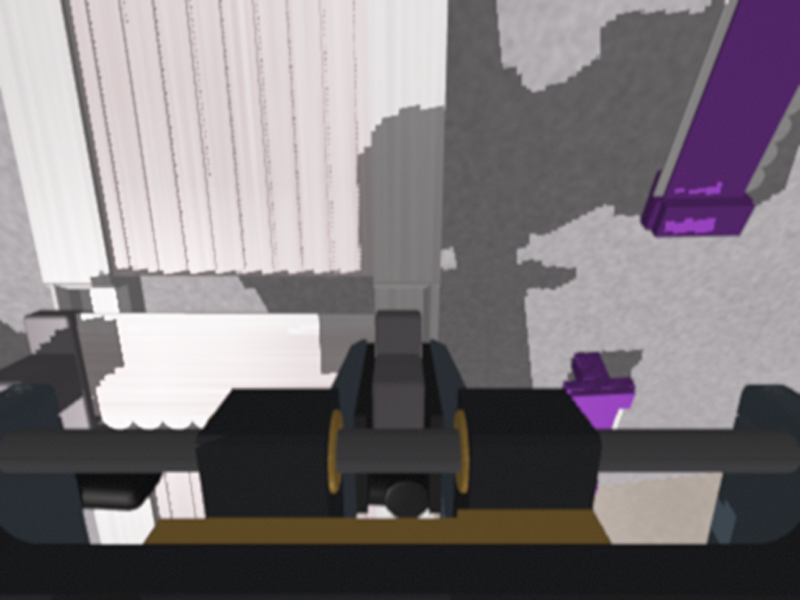

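The reversed insert hangs above the notches with the wavy edge uphill. The block's downhill edge is at row 312 (columns 376-420), the notch mouth's downhill edge is near row 285 (372-440), and the rail's outer edge is at column 446 at row 100.

Run:
```python
from fit import *
d=np.load("w6.npz");o,R=bed()
for q in [(-25,77,27),(-25,59,27),(-25,-77,27),(-10,68,54),(-30,77,0),(-30,82,0),(-30,-82,0),(-27,79.5,-4.5),(-100,86,0),(-30,86,0),(-30,-86,0),(52,71.5,36)]: print(q,(pw(o+R@np.array(q,float),d)*1.5625).round())
plan([1.2,67.8,27],180)
```

```text
(-25, 77, 27) [424. 317.]
(-25, 59, 27) [378. 317.]
(-25, -77, 27) [ 26. 317.]
(-10, 68, 54) [401. 383.]
(-30, 77, 0) [421. 287.]
(-30, 82, 0) [432. 287.]
(-30, -82, 0) [ 59. 287.]
(-27, 79.5, -4.5) [426. 291.]
(-100, 86, 0) [446. 116.]
(-30, 86, 0) [442. 287.]
(-30, -86, 0) [ 50. 287.]
(52, 71.5, 36) [409. 500.]
t 20.0 turn(tool) [ 0.02  0.05 -0.03] then shift [ 1.1 -0.  14.9] shift-before [ 1.1 -0.  14.9]
```

```bash
python3 -m crank '1 0 0.4 8 0 0 0;1 0 0 5 0 0 0;1 0 0 4 0 0 0;1 0 0 2 0 0 0;1 0 0 0 0 0 0';python3 -c "
from h import *
inbed()"; python3 -m crank '1 0 0 2 0 0 0;1 0 0 2 0 0 0;1 0 0 0 0 0 0';python3 -c "
from h import *
inbed()"
```

```text
time_s: 20.62
ee_pos: [570.7, 9.5, 124.2]
ee_rot: [-180.0, 24.9, 166.0]
force: [-0.1, 0.5, -1.5]
gripper_width: 17.7
gripper_force: 30.0
TCP in bed [ 1.5 68.  21.8] rot [1.0000e-01 3.0000e-02 1.7999e+02] w 17.7 q [  4.  14. 117. -18.  26. -58.] F [-0.1  0.5 -1.5]
time_s: 21.0
ee_pos: [572.2, 9.2, 121.2]
ee_rot: [-180.0, 25.0, 166.0]
force: [-2.8, 1.9, 3.6]
gripper_width: 17.8
gripper_force: 30.0
TCP in bed [ 1.7 68.  18.5] rot [3.0000e-02 2.0000e-02 1.7999e+02] w 17.8 q [  4.  14. 118. -18.  25. -57.] F [-2.8  1.9  3.6]
```

```bash
python3 -m crank '1 0 0 1 0 0 0;1 0 0 0 0 0 0;0.1 0 0 0 0 0 0;0.1 0 0 0 0 0 0;0.1 0 0 0 0 0 0;0.1 0 0 -20 0 0 0;0.1 0 0 -35 0 0 0;0.1 0 0 -30 0 0 0;0.1 0 40 0 0 0 0;0.1 0 0 0 0 0 0'; python3 look.py w7 insert_mid lug_left lug_right
python3 - <<'E'
from fit import *
d=np.load("w7.npz");o,R=bed()
for q in [(-25,77,4),(-25,59,4),(-25,-77,4),(-25,-59,4),(-10,59,31),(-10,-59,31),(-10,-77,31),(-30,86,0),(-30,-86,0)]: print(q,(pw(o+R@np.array(q,float),d)*1.5625).round())
plan([52,71.5,90],90)
E
```

```text
time_s: 22.25
ee_pos: [548.4, 58.2, 197.4]
ee_rot: [180.0, 25.0, 166.2]
force: [0.3, 0.2, -0.2]
gripper_width: 41.1
gripper_force: 0.0
TCP in bed [  2.2 109.9 102.3] rot [ 5.0000e-02  1.5000e-01 -1.7987e+02] w 41.1 q [ 11.   8. 113. -17.  37. -54.] F [ 0.3  0.2 -0.2]
insert_mid [(array([727.1, 118.4,  29.6]), 0.79), (array([521.3, 178.8,  35.2]), 0.75), (array([560.1, -67.1, 102.4]), 0.7)]
lug_left [(array([726.5, 121.6,  35.9]), 0.97), (array([557.6, -66.6, 107. ]), 0.91), (array([524.4, 180. ,  33. ]), 0.84)]
lug_right [(array([558.8, -62.4, 106.4]), 0.97), (array([530.9, 176.6,  34.6]), 0.8), (array([724.9, 123.8,  32.8]), 0.68)]
(-25, 77, 4) [340. 270.]
(-25, 59, 4) [308. 270.]
(-25, -77, 4) [ 63. 270.]
(-25, -59, 4) [ 96. 270.]
(-10, 59, 31) [300. 310.]
(-10, -59, 31) [ 69. 310.]
(-10, -77, 31) [ 33. 310.]
(-30, 86, 0) [357. 260.]
(-30, -86, 0) [ 50. 259.]
t 22.45 turn(tool) [-1.500e-01 -4.000e-02  8.999e+01] then shift [-35.8  50.9  11.5] shift-before [-51.  -35.8  11.5]
```

View pics/w7b.png

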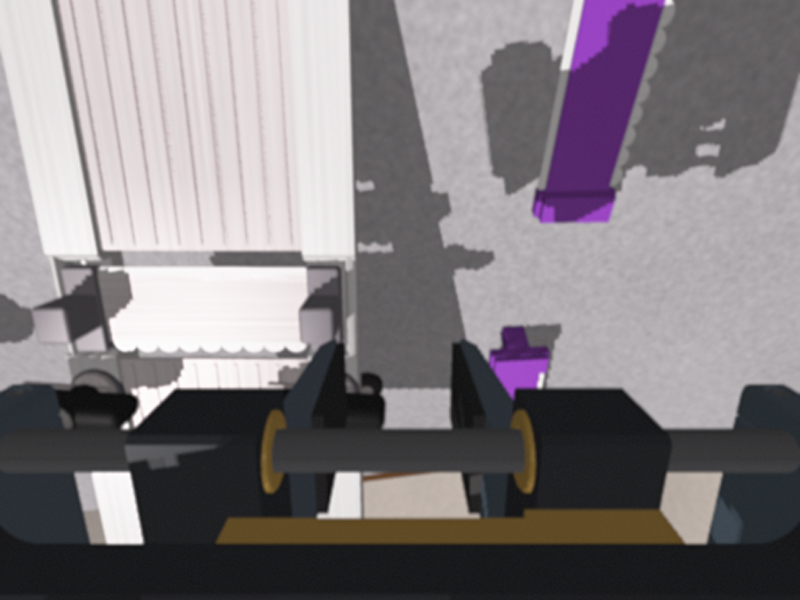

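The insert sits flat in both notches with its wavy edge uphill. Its block corners at (61,268) and (340,266) match the predicted (63,270) and (340,270). Next is the left knob.

```bash
python3 -m crank '0.1 -10 -12 -5 0 0 10.4;0.1 0 0 0 0 0 10.4;0.1 0 0 0 0 0 10.4;0.1 0 0 0 0 0 10.4;0.1 0 0 0 0 0 10.4;0.1 0 0 0 0 0 10.4;0.1 0 0 0 0 0 10.4;0.1 0 0 0 0 0 10.4;0.1 0 0 0 0 0 10.4;0.1 0 0 0 0 0 0'; python3 -c "
from h import *
inbed();plan([52,71.5,60],86)"
```

```text
time_s: 23.7
ee_pos: [551.1, 42.3, 205.2]
ee_rot: [155.1, -1.4, 72.8]
force: [-1.1, 0.1, 0.3]
gripper_width: 40.8
gripper_force: 0.0
TCP in bed [ 11.4  95.1 106.7] rot [1.000e-02 1.200e-01 8.647e+01] w 40.8 q [  9.   7. 112. -15.  38.  36.] F [-1.1  0.1  0.3]
t 23.7 turn(tool) [-0.08  0.07  0.47] then shift [-20.7  42.2  46.7] shift-before [-21.   42.1  46.6]
```

```bash
python3 -m crank '0.3 -10.4 21.1 0 0 0 0;0.3 -10.4 21.1 0 0 0 0;0.3 0 0 25 0 0 0;0.3 0 0 21 0 0 0;0.3 0 0 0 0 0 0'; python3 -c "
from h import *
inbed();plan([52,71.5,22.5],86)"
```

```text
time_s: 24.32
ee_pos: [599.6, 6.1, 179.2]
ee_rot: [155.3, -1.4, 72.8]
force: [0.8, -0.7, -0.2]
gripper_width: 31.6
gripper_force: 0.0
TCP in bed [50.9 71.7 59.5] rot [ 0.12  0.29 86.51] w 31.6 q [  3.  13. 110. -13.  35.  30.] F [ 0.8 -0.7 -0.2]
t 24.32 turn(tool) [-0.26  0.12  0.51] then shift [-0.1  1.1 37. ] shift-before [-0.   1.2 37. ]
```

```bash
python3 -m crank '0.3 0 1.1 15 0 0 0;0.3 0 0 14 0 0 0;0.3 0 0 8 0 0 0;0.3 0 0 0 0 0 0;1 0 0 0 0 0 0;1 0 0 0 0 0 0;1 0 0 0 0 0 0;1 0 0 0 0 0 0' 25;  python3 -c "
from h import *
inbed()"; python3 -m crank '1 0 0 0 0 0 10;1 0 0 0 0 0 10;1 0 0 0 0 0 10;1 0 0 0 0 0 10;1 0 0 0 0 0 10;1 0 0 0 0 0 10;1 0 0 0 0 0 10;1 0 0 0 0 0 10;1 0 0 0 0 0 6;1 0 0 0 0 0 0'; python3 -c "
from h import *
inbed();print(env.state()['torque'])"
```

```text
time_s: 25.32
ee_pos: [615.3, 3.1, 147.7]
ee_rot: [155.2, -1.5, 72.7]
force: [-4.5, 3.1, 2.2]
gripper_width: 13.8
gripper_force: 25.0
TCP in bed [52.1 72.6 24.2] rot [ 0.13  0.16 86.29] w 13.8 q [  3.  16. 110. -14.  31.  31.] F [-4.5  3.1  2.2]
time_s: 26.58
ee_pos: [616.0, 1.8, 148.2]
ee_rot: [179.6, -24.9, -13.4]
force: [-3.4, -4.3, 1.8]
gripper_width: 13.8
gripper_force: 25.0
TCP in bed [53.2 71.5 24.2] rot [-0.11  0.08  0.51] w 13.8 q [  3.  16. 110. -14.  31. 117.] F [-3.4 -4.3  1.8]
[-0.58257142  0.77407309 -0.39805701]
```

```bash
python3 -m crank '1 0 0 0 0 0 2;1 0 0 0 0 0 2;1 0 0 0 0 0 0';python3 -c "
from h import *
inbed();print(env.state()['torque'])";  python3 -m crank '0.3 0 0 0 0 0 0;0.3 0 0 0 0 0 0;0.3 0 0 -35 0 0 0;0.3 0 0 -45 0 0 0;0.3 0 35 0 0 0 -10;0.3 0 35 0 0 0 -10;0.3 0 35 0 0 0 -10;0.3 0 35 0 0 0 -10;0.3 0 0 0 0 0 -10;0.3 0 0 0 0 0 -10'; python3 -m crank '0.3 0 0 0 0 0 -10;0.3 0 0 0 0 0 -10;0.3 0 0 0 0 0 -9;0.3 0 0 0 0 0 0'; python3 -c "
from h import *
inbed();plan([52,-71.5,60],86)"
```

```text
time_s: 26.95
ee_pos: [616.3, 1.8, 148.3]
ee_rot: [-178.7, -24.9, -17.5]
force: [-3.2, -4.1, 2.4]
gripper_width: 15.0
gripper_force: 25.8
TCP in bed [53.5 71.5 24.2] rot [-0.15  0.03 -3.19] w 15.0 q [  3.  16. 110. -14.  31. 121.] F [-3.2 -4.1  2.4]
[-0.99972665  0.75419233  0.49443312]
time_s: 28.2
ee_pos: [575.1, -122.8, 231.7]
ee_rot: [158.9, -13.8, 44.3]
force: [-0.2, -0.3, 0.7]
gripper_width: 31.8
gripper_force: 0.0
time_s: 28.7
ee_pos: [575.1, -122.1, 231.5]
ee_rot: [155.1, -2.4, 70.9]
force: [-0.4, -0.5, -0.1]
gripper_width: 32.4
gripper_force: 0.0
TCP in bed [ 79.5 -58.7 103.9] rot [1.000e-02 1.000e-02 8.429e+01] w 32.4 q [-13.   8. 107.  -1.  40.   7.] F [-0.4 -0.5 -0.1]
t 28.7 turn(tool) [-0.01 -0.   -1.71] then shift [-14.7 -26.5  43.9] shift-before [-15.5 -26.1  43.9]
```

```bash
python3 -m crank '0.3 0 0 0 0 0 -1.7;0.3 -14.7 -26.5 10 0 0 0;0.3 0 0 34 0 0 0;0.3 0 0 0 0 0 0'; python3 -c "
from h import *
inbed();plan([52.3,-71,23.5],86)"
```

```text
time_s: 29.2
ee_pos: [564.5, -133.0, 177.8]
ee_rot: [155.4, -1.6, 72.4]
force: [-0.6, -0.1, 0.9]
gripper_width: 31.7
gripper_force: 0.0
TCP in bed [ 49.9 -71.8  58.4] rot [ 0.22  0.26 86.03] w 31.7 q [-15.  11. 113.   0.  32.   3.] F [-0.6 -0.1  0.9]
t 29.2 turn(tool) [-0.31  0.03  0.03] then shift [ 1.   2.3 34.9] shift-before [ 1.   2.5 34.9]
```

```bash
python3 -m crank '0.3 1 2.3 15 0 0 0;0.3 0 0 12 0 0 0;0.3 0 0 8 0 0 0;0.3 0 0 0 0 0 0;1 0 0 0 0 0 0;1 0 0 0 0 0 0;1 0 0 0 0 0 0;1 0 0 0 0 0 0' 25;  python3 -c "
from h import *
inbed()"; python3 -m crank '1 0 0 0 0 0 10;1 0 0 0 0 0 10;1 0 0 0 0 0 10;1 0 0 0 0 0 10;1 0 0 0 0 0 10;1 0 0 0 0 0 10;1 0 0 0 0 0 10;1 0 0 0 0 0 10;1 0 0 0 0 0 6;1 0 0 0 0 0 3'; python3 -c "
from h import *
inbed();print(env.state()['torque'])"
```

```text
time_s: 30.2
ee_pos: [580.3, -135.9, 148.5]
ee_rot: [155.3, -1.7, 72.4]
force: [-4.9, 0.9, 1.1]
gripper_width: 13.7
gripper_force: 25.0
TCP in bed [ 52.  -70.8  25.1] rot [ 0.2   0.21 86.03] w 13.7 q [-14.  14. 113.   0.  28.   3.] F [-4.9  0.9  1.1]
time_s: 31.45
ee_pos: [580.9, -136.9, 148.9]
ee_rot: [-178.8, -24.8, -17.0]
force: [-4.3, -1.1, 0.4]
gripper_width: 14.9
gripper_force: 25.8
TCP in bed [ 52.9 -71.6  25.1] rot [-0.1   0.16 -2.78] w 14.9 q [-14.  14. 113.   0.  28.  92.] F [-4.3 -1.1  0.4]
[-0.47585381  0.88683318  0.72736391]
```

```bash
python3 -m crank '0.3 0 0 0 0 0 0;0.3 0 0 0 0 0 0;0.3 0 0 -35 0 0 0;0.3 0 0 -50 0 0 0;-0.5 -25 -35 -20 0 0 3;-0.5 -25 -35 -10 0 0 0;-0.5 0 0 0 0 0 0;-0.5 0 0 0 0 0 0'; python3 look.py w8 insert_mid
```

```text
time_s: 32.45
ee_pos: [514.2, -43.6, 235.1]
ee_rot: [-177.2, -24.9, -20.4]
force: [-0.1, 0.6, 0.0]
gripper_width: 67.5
gripper_force: 0.0
TCP in bed [ 10.3   2.9 140.1] rot [ 0.01 -0.02 -5.89] w 67.5 q [ -3.   2. 114.  -7.  40. 111.] F [-0.1  0.6  0. ]
insert_mid [(array([584. , 158.1,  45.2]), 0.76), (array([563.6, -59.2, 107.3]), 0.7), (array([794.6, 106.4,  32. ]), 0.68)]
```

View pics/w8b.png

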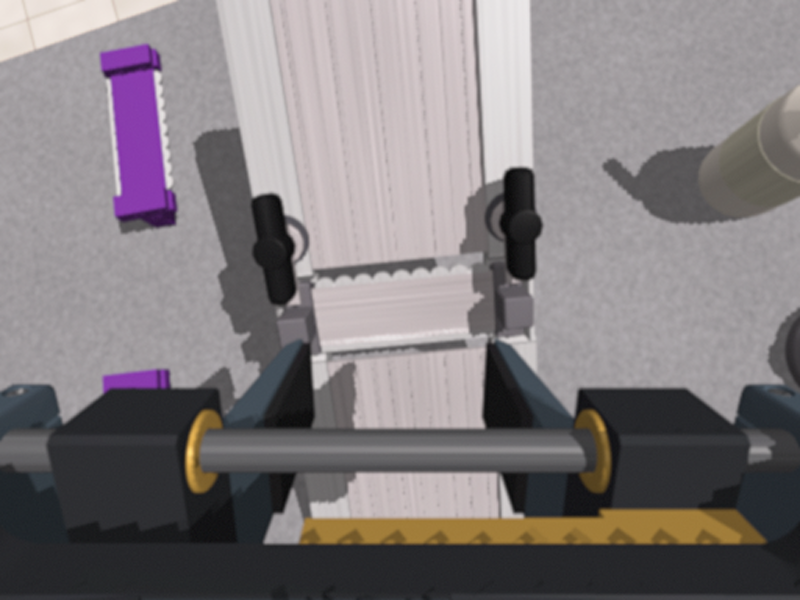

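The wavy edge is uphill at row 275, and both wings lie along the slope: left (266,200)-(283,300), right (519,172)-(521,275). I'll check these angles against the bed.

Run:
```python
from fit import *
d=np.load("w8.npz");o,R=bed()
for q in [(84,71.5,36),(20,71.5,36),(84,-71.5,36),(20,-71.5,36),(-10,68,31),(-10,-68,31)]: print(q,(pw(o+R@np.array(q,float),d)*1.5625).round())
for s in (1,-1):
  for a in (0,6):  # a degrees short of tight(along slope)
    c,t=np.cos(np.radians(a)),np.sin(np.radians(a))
    p=[pw(o+R@np.array([52+k*30*c,s*71.5+k*30*t,36]),d)*1.5625 for k in (1,-1)]; v=p[0]-p[1]; print(s,a,np.degrees(np.arctan2(-v[0],-v[1])).round(1))
g=cv2.cvtColor(cv2.imread("pics/w8.png"),cv2.COLOR_BGR2GRAY)
for x0,x1,y0,y1 in [(155,192,118,196),(316,350,105,180)]:
    m=(g[y0:y1,x0:x1]<32).astype(np.uint8); n,l,st,_=cv2.connectedComponentsWithStats(m); i=1+st[1:,4].argmax(); ys,xs=np.nonzero(l==i)
    rows=np.unique(ys); mid=np.array([xs[ys==r].mean() for r in rows]); w=np.array([(ys==r).sum() for r in rows]); ok=w<=np.median(w)+1
    print("wing deg",np.degrees(np.arctan(np.polyfit(rows[ok],mid[ok],1)[0])).round(1),st[i])
```

```text
(84, 71.5, 36) [255. 190.]
(20, 71.5, 36) [276. 303.]
(84, -71.5, 36) [520. 162.]
(20, -71.5, 36) [523. 279.]
(-10, 68, 31) [292. 347.]
(-10, -68, 31) [516. 326.]
1 0 10.4
1 6 16.3
-1 0 1.6
-1 6 7.6
wing deg 7.1 [   7    7   27   69 1066]
wing deg 3.6 [  4   4  26  70 903]
```

```bash
python3 -c "
from workcell import env
print(env.job_done())"
```

```text
the job is handed in; nothing more can be done
None
```

The job is handed in (no verdict came back): the insert is reversed and seated with its wavy edge up the slope, both knobs are turned clockwise to their tight stops, and the robot has let go of everything and did not touch the bystanders.

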